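# Right the fallen camera stand and draw it out

## Robot

A 6-joint arm with a two-finger parallel gripper is mounted at the origin on the work surface. World frame = base frame: x ahead of the robot, y to its left, z up, the work surface at z = 0. Lengths are in m, angles in rad, forces in N, time in s.
With the tool pointing down it reaches from about 0.4 to 0.825 m from the base axis. Payload 7 kg.
Tool frame: the origin (TCP) lies at the very end of the fingers, on their centre line; the grasp point (between the pads) lies 19 mm behind it (bot.grip_depth is the distance from the TCP to the grasp point, in m); z points along the fingers, y is the line along which they close (so a half turn about z gives the same grasp; the last joint's range is limited). The gripper opens to 85 mm and grips with 20 to 120 N. Pads are 22 mm wide; open, the fingers measure 114 mm over their backs; the gripper's body (76 mm by 85 mm) begins 54 mm behind the grasp point. The pads swing forward as they close: fully open they stand 13 mm farther back than shut.
Start: joints at [-1.048, 0.359, 0.012, 0, -1.224, -0.288], TCP at [0.157, -0.656, 0.231] pointing down, gripper open.
Joint ranges: [-3.07, 3.07], [-1.43, 2.12], [-1.02, 1.25], [-3.03, 1.67], [-3.05, -0], [-3.03, 3.03]. Speed limits (rad/s): [2.39, 2.39, 3.01, 3.14, 3.14, 3.14].

## Interface

Orientations are given as a rotation vector (axis times angle).
In Python, from workcell import sensors, cams, bot gives the robot as it stands. The module is installed in compiled form; this text tells all that it offers.
- The arm moves only by the shell command python3 -m jog 'ROWS' [OPENING] [FORCE]. ROWS is JSON, a list of rows, each an object of numbers: "tx", "ty", "tz": the shift along the tool's x, y, z in m; "ax", "ay", "az": the turn, a rotation vector about the tool's x, y, z in rad. A call has 1 to 12 rows; each row shifts and turns the commanded pose from where the row before left it, along the tool's axes as they then stand; what a row does not reach is not made up. A row lasts 1/12 s, in which the tool goes at most 41.7 mm and 7.16 degrees, less where a joint would pass 70% of its speed; a pose out of reach is approached as far as the arm can. A call with a gripper value outside its range is refused whole. OPENING is the closure in counts, from 0 (fully open) to 255 (shut), set as the call begins (- or left out, the last holds). The fingers move at their own pace and stop on an object; FORCE is the grip in N (left out, the last holds). Time passes only in rows, so rows that do not move let the fingers close. It gives the time, the measured TCP pose, the force, the opening and the grip force at its end, in the units of the state.
- sensors.observe(): the state, without advancing time (a new reading comes with each control period).
- cams.camera(name): name is "side" or "top" or "wrist"; returns the picture (400x640x3 uint8, red, green, blue); there is no depth.
- cams.camera_params(name): a dict with "camera_matrix" (3x3 intrinsics, pixels), "R" (3x3) and "t" (3): a world point X has camera coordinates R X + t; the wrist camera has in their place "tool_from_camera" (4x4, takes a point from camera to tool coordinates, whose origin is the TCP and whose axes are the flange's). Camera axes: x right, y down, z forward; pixel columns grow to the right and rows downward; lengths in m; the calibration is good to about 2 mm. A picture is of the moment at which its call begins: read the wrist's pose just before it. camera_params takes no time and is no camera call.
- bot.job_done(): hands the job in; it is judged then, once.
The state is a dict: "t": time; "qpos": joint angles; "joint_vel": joint speeds; "tau": joint torques, N m; "position": TCP position; "orientation": TCP orientation; "ft_force": force on the tool from outside, world axes, zero at the start; "wrist_torque": the same for the moment, N m; "width": finger opening in m; "finger_force": force on a finger pad.
Only numpy, scipy, OpenCV 4.12 (cv2) and the standard library are available. Lean on these libraries where they do the work, as an engineer would, in place of code of your own. Each camera call takes 0.05 s, during which the arm holds its last target. There are 200 camera calls.

## Task

The little telescoping camera stand has fallen over on the windowsill: first stand it upright on its square foot, still closed. Then squeeze in the release button on its grip, draw the mast up past the first stop to the second, last stop with the foot staying on the sill, and finish while still holding the grip there, so that I can screw the camera on. Leave the other things on the sill as they are.

Things in the scene. Friction and masses are not known exactly. Their poses are not given: they have to be found in the camera images.
- stand: Telescoping camera stand, fallen on its side, closed, button face up; 0.8-0.95 kg, mostly foot. Steel foot 90 x 90 x 10 mm; tube 24 mm thick to 118 mm above the underside; black grip 26 x 26 mm from 120 to 176 mm; camera rest disc to 180 mm, thin stud to 187 mm. Origin: centre of foot's underside. z along the tube from foot to grip, x out of the grip's button face (up as it lies), y across.
- foot_edge (a point): Middle of the lower foot edge on the stand's -x side, 45 mm from the axis at the underside; axes as the stand's. The fallen stand rests on this side of the foot and on the grip's far end. Lifted by the grip's plain y faces (upright as it lies) it tips about this edge, turning between the fingers; past about half way it falls upright by itself.
- grip (a point): Point on the axis of the grip, level with the middle of the release button, 152 mm from the foot's underside when closed, 28 mm below the top of the camera rest, 35 mm below the stud's end; moves with the mast. Axes as the stand's. As the stand lies this point is about 18 mm above the sill.
- button_face (a point): Middle of the outer face of the release button: grey, 16 mm wide, 24 mm tall, 5 mm proud of the grip's +x face, 18 mm from the axis when out; faces sideways once the stand is upright. Squeezed flush between two fingers (one on it, one on the plain face opposite) the grip is 26 mm thick. Axes as the stand's.
- release (a joint): Travel of the release button in m: 0 out (mast locked), 0.005 flush with the grip. Springs out; about 3 N to start and 6 N to push flush. The mast is free once it is more than half way in. Let go, it locks the mast at the next stop that it meets.
- mast (a joint): How far the mast (with grip and button) is drawn out along the stand's z, in m: 0 closed, 0.045 first stop, 0.090 second and last stop (end of travel). With the button held in it passes the first stop freely; about 3 N draws it; a pull of more than about 8 N lifts the foot.
- cup: green glazed ceramic cup, 76 mm across, 85 mm tall; origin at the centre of its underside; a bystander, leave it alone.
- holder: round steel holder, 64 mm across, 110 mm tall, with two lacquered chopsticks leaning in it up to 218 mm above the sill; origin at the centre of its underside; a bystander, leave it alone.
- jar: lidded glass jar, 66 mm across, 85 mm tall; origin at the centre of its underside; a bystander, leave it alone.
- bowl: small white bowl, 100 mm across, 45 mm tall; origin at the centre of its underside; a bystander, leave it alone.
- mill: dark wooden pepper mill, 54 mm across, 137 mm tall; origin at the centre of its underside; a bystander, leave it alone.
There are look-alikes about, which are no part of the job. What is shaped like the stand but orange is not meant.

How it is judged:
On the way, in this order (a step that is already met when the one before it is completed fails the run):
1. the stand stands upright on its foot, closed, button out (angle between stand's own z axis and vertical below 0.1 rad and height (world z) of stand below 0.006 m and value of joint mast below 0.008 m and value of joint release below 0.0025 m and angular speed of stand below 0.4 rad/s), for 0.3 s.
2. the release button is squeezed in while the stand is upright and the mast still below the first stop (angle between stand's own z axis and vertical below 0.1 rad and value of joint release above 0.003 m and value of joint mast below 0.035 m), for 0.05 s.
At the end, for the whole second after the job is handed in: The stand is upright (within 0.1 rad) and still, its foot on the sill (raised less than 10 mm), the mast drawn out more than 82 mm of its 90 mm, and the fingers still hold it (more than 2 N) (angle between stand's own z axis and vertical below 0.1 rad and height (world z) of stand below 0.01 m and value of joint mast above 0.082 m and contact force between stand and the fingers above 2 N and linear speed of stand below 0.03 m/s); the arm keeps its last pose, push and grip.
It fails at once if a bystander on the sill is moved by more than 25 mm (distance of any of cup, holder, jar, bowl, mill from where it was at the start of the episode above 0.025 m).
It fails at once if a bystander on the sill is tipped by more than 0.25 rad (angle between any of cup, holder, jar, bowl, mill's own z axis and vertical above 0.25 rad).
It also fails if it takes over 51 s, if anything falls off the work surface, if the arm or the gripper's body presses on something with over 40 N, if the wrist force passes 120 N, or if a joint passes its speed limit or range.

## Working session

There is one attempt and no reset: what is moved stays moved. The work goes in short steps, Python scripts to look and compute and a shell command to move; the robot and the scene stay as the last step left them, time stands still between calls to the robot, and variables do not carry over. Pictures are saved under pics/ and viewed, at most 11 in all, crops included, and the job is handed in when it is done.

```bash
mkdir -p pics
python3 - <<'E'
from workcell import sensors,cams,bot
import cv2,numpy as np
for n in ["top","side"]:
    im=cams.camera(n); cv2.imwrite(f"pics/{n}0.png",im[:,:,::-1])
    p=cams.camera_params(n); print(n,np.round(p["camera_matrix"],1).tolist(),np.round(p["R"],3).tolist(),np.round(p["t"],3).tolist())
s=sensors.observe(); print(s); print(bot.grip_depth); print(cams.camera_params("wrist"))
E
```

```text
top [[493.1, 0.0, 322.5], [0.0, 493.1, 200.6], [0.0, 0.0, 1.0]] [[0.008, -1.0, 0.005], [-0.996, -0.008, -0.088], [0.088, -0.004, -0.996]] [-0.005, 0.589, 1.185]
side [[385.2, 0.0, 322.8], [0.0, 385.2, 192.3], [0.0, 0.0, 1.0]] [[-0.821, -0.571, -0.012], [-0.284, 0.426, -0.859], [0.496, -0.702, -0.512]] [0.49, 0.21, 0.711]
{'t': 0.1, 'qpos': array([-1.04788327e+00,  3.59334659e-01,  1.11083561e-02, -2.79261922e-04,
       -1.22411275e+00, -2.88091668e-01]), 'joint_vel': array([ 0.00246055, -0.00238352,  0.00269982,  0.00039977, -0.00077449,
       -0.00097348]), 'tau': array([-1.48039297e-03, -5.84766340e+01,  2.94107509e+01,  6.95441633e+00,
       -3.19860737e-03, -5.45538867e-07]), 'position': array([ 0.15689832, -0.65604663,  0.23043178]), 'orientation': array([ 3.67818239e-01, -3.11961549e+00, -2.38921071e-03]), 'ft_force': array([0.54930853, 1.34423197, 0.56511372]), 'wrist_torque': array([-0.02398032, -0.03524968,  0.02589668]), 'finger_force': 0.0, 'width': 0.08550995921572495}
0.0187
{'camera_matrix': array([[280.61774092,   0.        , 322.15443959],
       [  0.        , 280.61774092, 200.905196  ],
       [  0.        ,   0.        ,   1.        ]]), 'tool_from_camera': array([[ 3.40038492e-04, -9.50093236e-01, -3.11965907e-01,
         7.98818405e-02],
       [ 9.99999876e-01,  4.36579813e-04, -2.39619380e-04,
         5.77074559e-04],
       [ 3.63858769e-04, -3.11965787e-01,  9.50093267e-01,
        -1.42421903e-01],
       [ 0.00000000e+00,  0.00000000e+00,  0.00000000e+00,
         1.00000000e+00]])}
```

View pics/top0.png

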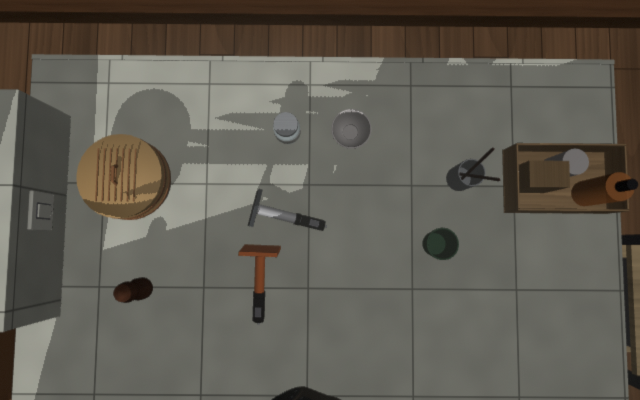

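View pics/side0.png

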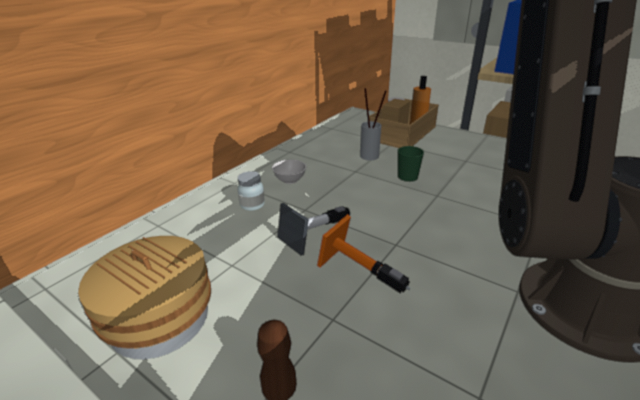

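The top picture shows the stand lying with its foot at about (255,208) and its grip end at (325,225). The orange look-alike is at (260,285). Bystanders are the jar (286,127), bowl (351,129), holder (470,172), cup (440,243) and mill (130,290). I'll measure the grip next.

```bash
cat > h.py <<'E'
from workcell import sensors,cams,bot
import cv2,numpy as np
from scipy.spatial.transform import Rotation as Ro
def ray(name,uv,pose=None):
    p=cams.camera_params(name); d=np.linalg.inv(p["camera_matrix"])@np.array([uv[0],uv[1],1.])
    if name=="wrist":
        T=p["tool_from_camera"]; R=Ro.from_rotvec(pose[1]).as_matrix()
        return R@T[:3,3]+pose[0], R@T[:3,:3]@d
    R=np.array(p["R"]);t=np.array(p["t"]); return -R.T@t, R.T@d
def onz(name,uv,z,pose=None):
    o,d=ray(name,uv,pose); return o+d*(z-o[2])/d[2]
def tri(n1,a,n2,b):
    o1,d1=ray(n1,a);o2,d2=ray(n2,b)
    s=np.linalg.lstsq(np.c_[d1,-d2],o2-o1,rcond=None)[0]
    p,q=o1+s[0]*d1,o2+s[1]*d2; return (p+q)/2,np.linalg.norm(p-q)
E
python3 - <<'E'
from h import *
a=cv2.imread("pics/top0.png")[175:245,230:345]; b=cv2.imread("pics/side0.png")[190:265,265:365]
a=cv2.resize(a,None,fx=6.5,fy=6.5,interpolation=cv2.INTER_CUBIC)
cv2.imwrite("pics/ca.png",a)
im=cv2.imread("pics/top0.png"); m=np.zeros(im.shape[:2],np.uint8); m[185:240,240:335]=(im[185:240,240:335].max(2)<75)
n,l,st,c=cv2.connectedComponentsWithStats(m)
for i in range(1,n):
    if st[i,4]>30:
        ys,xs=np.where(l==i); r=cv2.minAreaRect(np.c_[xs,ys].astype(np.float32)); print(st[i],r)
E
```

```text
[248 189  14  37 206] ((254.65130615234375, 207.16990661621094), (5.721563816070557, 37.86328887939453), 14.620874404907227)
[293 213  33  18 339] ((309.38677978515625, 221.89622497558594), (30.906124114990234, 12.499811172485352), 15.945395469665527)
```

View pics/ca.png

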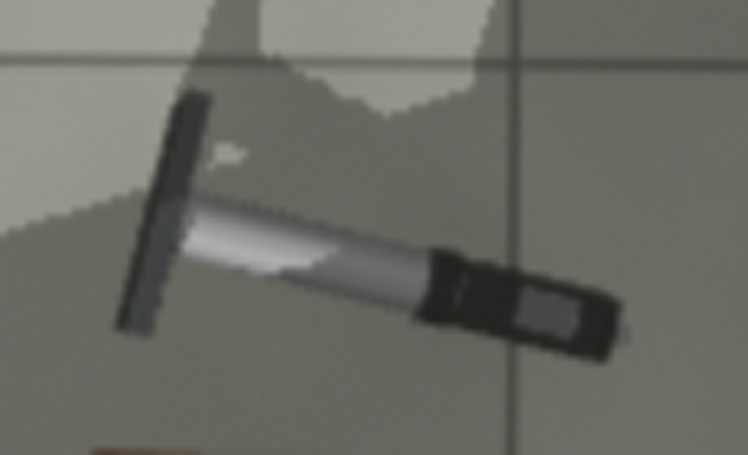

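The crop shows the button centre at (547,312), which is full-image pixel (314.0,222.8). The foot line runs from (190,92) to (135,333), and the tube lies along the axis.

Run:
```python
from h import *
f=lambda x,y:(230+x/6.5-.5,175+y/6.5-.5)
B=onz("top",f(547,312),.036); print("button",B)
e1=onz("top",f(197,95),.085);e2=onz("top",f(138,330),.085); print(e1,e2,np.linalg.norm(e1-e2))
d=(e1-e2)/np.linalg.norm(e1-e2); print("foot yaw of perp",np.degrees(np.arctan2(d[1],d[0]))-90)
T=onz("top",f(190,225),.055); g=B-T; print("tube",T,np.degrees(np.arctan2(g[1],g[0])),np.linalg.norm(g[:2]))
p=onz("top",f(455,280),.036);q=onz("top",f(612,330),.030);g=q-p;print(np.degrees(np.arctan2(g[1],g[0])))
s=sensors.observe(); R=Ro.from_rotvec(s["orientation"]).as_matrix(); print(R.round(3))
y=-np.cos(0)
```

```text
button [0.53492707 0.02066855 0.036     ]
[0.60982057 0.14669421 0.085     ] [0.52513172 0.1661441  0.085     ] 0.08689360656376223
foot yaw of perp -102.9344190642224
tube [0.56501456 0.15206288 0.055     ] -102.89758588517513 0.13479512999098267
-106.96866084739129
[[-0.973 -0.233 -0.001]
 [-0.233  0.973  0.001]
 [ 0.     0.002 -1.   ]]
```

```bash
python3 -m jog '[{"tx":-0.022,"ty":0.024},{"tx":-0.022,"ty":0.024},{"tx":-0.022,"ty":0.024},{"tx":-0.022,"ty":0.024},{"tx":-0.022,"ty":0.024},{"tx":-0.022,"ty":0.024},{"tx":-0.022,"ty":0.024},{"tx":-0.022,"ty":0.024},{"tx":-0.022,"ty":0.024},{"tx":-0.022,"ty":0.024},{"tx":-0.022,"ty":0.024},{"tx":-0.022,"ty":0.024}]' 0 20
python3 -m jog '[{"tx":-0.022,"ty":0.024},{"tx":-0.022,"ty":0.024},{"tx":-0.022,"ty":0.024},{"tx":-0.022,"ty":0.024},{"tx":-0.022,"ty":0.024},{"tx":-0.022,"ty":0.024},{"tx":-0.022,"ty":0.024},{"tx":-0.022,"ty":0.024},{"tx":-0.022,"ty":0.024},{"tx":-0.022,"ty":0.024},{"tx":-0.022,"ty":0.024},{"tx":-0.022,"ty":0.024}]'
python3 -m jog '[{"az":-0.111},{"az":-0.111},{"az":-0.111},{"az":-0.111},{"az":-0.111},{"az":-0.111},{"az":-0.111},{"az":-0.111},{"az":-0.111},{"az":-0.109},{},{}]'
python3 - <<'E'
from h import *
s=sensors.observe(); print(s["t"],s["position"],s["qpos"].round(3),s["ft_force"].round(1)); R=Ro.from_rotvec(s["orientation"]).as_matrix(); print(R.round(3))
im=cams.camera("wrist"); cv2.imwrite("pics/w1.png",im[:,:,::-1])
np.savez("w1.npz",p=s["position"],o=s["orientation"])
E
```

```text
0.1 [ 0.15689832 -0.65604663  0.23043178] [-1.048  0.359  0.011 -0.    -1.224 -0.288] [0.5 1.3 0.6]
[[-0.973 -0.233 -0.001]
 [-0.233  0.973  0.001]
 [ 0.     0.002 -1.   ]]schema error: expected keys tx, ty, tz, ax, ay, az
schema error: expected keys tx, ty, tz, ax, ay, az
schema error: expected keys tx, ty, tz, ax, ay, az
```

View pics/w1.png

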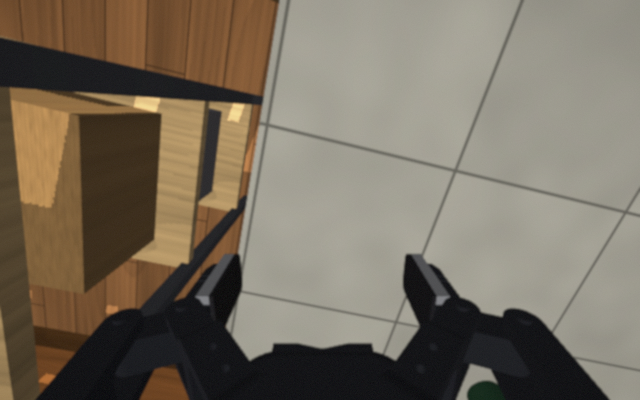

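The arm hasn't moved, because every row needs all six keys. The picture shows only the start view: finger tips at (220,280) and (425,280), bare tiles and a shelf at the left.

```bash
python3 -m jog '[{"tx":-0.022,"ty":0.024,"tz":0,"ax":0,"ay":0,"az":0},{"tx":-0.022,"ty":0.024,"tz":0,"ax":0,"ay":0,"az":0},{"tx":-0.022,"ty":0.024,"tz":0,"ax":0,"ay":0,"az":0},{"tx":-0.022,"ty":0.024,"tz":0,"ax":0,"ay":0,"az":0},{"tx":-0.022,"ty":0.024,"tz":0,"ax":0,"ay":0,"az":0},{"tx":-0.022,"ty":0.024,"tz":0,"ax":0,"ay":0,"az":0},{"tx":-0.022,"ty":0.024,"tz":0,"ax":0,"ay":0,"az":0},{"tx":-0.022,"ty":0.024,"tz":0,"ax":0,"ay":0,"az":0},{"tx":-0.022,"ty":0.024,"tz":0,"ax":0,"ay":0,"az":0},{"tx":-0.022,"ty":0.024,"tz":0,"ax":0,"ay":0,"az":0},{"tx":-0.022,"ty":0.024,"tz":0,"ax":0,"ay":0,"az":0},{"tx":-0.022,"ty":0.024,"tz":0,"ax":0,"ay":0,"az":0}]' 0 20
python3 -m jog '[{"tx":-0.022,"ty":0.024,"tz":0,"ax":0,"ay":0,"az":0},{"tx":-0.022,"ty":0.024,"tz":0,"ax":0,"ay":0,"az":0},{"tx":-0.022,"ty":0.024,"tz":0,"ax":0,"ay":0,"az":0},{"tx":-0.022,"ty":0.024,"tz":0,"ax":0,"ay":0,"az":0},{"tx":-0.022,"ty":0.024,"tz":0,"ax":0,"ay":0,"az":0},{"tx":-0.022,"ty":0.024,"tz":0,"ax":0,"ay":0,"az":0},{"tx":-0.022,"ty":0.024,"tz":0,"ax":0,"ay":0,"az":0},{"tx":-0.022,"ty":0.024,"tz":0,"ax":0,"ay":0,"az":0},{"tx":-0.022,"ty":0.024,"tz":0,"ax":0,"ay":0,"az":0},{"tx":-0.022,"ty":0.024,"tz":0,"ax":0,"ay":0,"az":0},{"tx":-0.022,"ty":0.024,"tz":0,"ax":0,"ay":0,"az":0},{"tx":-0.022,"ty":0.024,"tz":0,"ax":0,"ay":0,"az":0}]'
python3 -m jog '[{"tx":0,"ty":0,"tz":0,"ax":0,"ay":0,"az":-0.111},{"tx":0,"ty":0,"tz":0,"ax":0,"ay":0,"az":-0.111},{"tx":0,"ty":0,"tz":0,"ax":0,"ay":0,"az":-0.111},{"tx":0,"ty":0,"tz":0,"ax":0,"ay":0,"az":-0.111},{"tx":0,"ty":0,"tz":0,"ax":0,"ay":0,"az":-0.111},{"tx":0,"ty":0,"tz":0,"ax":0,"ay":0,"az":-0.111},{"tx":0,"ty":0,"tz":0,"ax":0,"ay":0,"az":-0.111},{"tx":0,"ty":0,"tz":0,"ax":0,"ay":0,"az":-0.111},{"tx":0,"ty":0,"tz":0,"ax":0,"ay":0,"az":-0.111},{"tx":0,"ty":0,"tz":0,"ax":0,"ay":0,"az":-0.109},{"tx":0,"ty":0,"tz":0,"ax":0,"ay":0,"az":0},{"tx":0,"ty":0,"tz":0,"ax":0,"ay":0,"az":0}]'
python3 - <<'E'
from h import *
s=sensors.observe(); print(s["t"],s["position"],s["qpos"].round(3),s["ft_force"].round(1)); R=Ro.from_rotvec(s["orientation"]).as_matrix(); print(R.round(3))
im=cams.camera("wrist"); cv2.imwrite("pics/w2.png",im[:,:,::-1])
np.savez("w2.npz",p=s["position"],o=s["orientation"])
E
```

```text
t: 1.15
position: [0.3471, -0.3134, 0.2313]
orientation: [-0.368, 3.12, 0.0]
ft_force: [1.1, 0.3, -0.5]
width: 0.0853
finger_force: 0.0
t: 2.15
position: [0.5368, 0.0282, 0.2312]
orientation: [0.368, -3.12, -0.0]
ft_force: [0.2, -0.8, 1.0]
width: 0.0857
finger_force: 0.0
t: 3.15
position: [0.5364, 0.0266, 0.2312]
orientation: [1.95, -2.463, -0.0]
ft_force: [0.2, -0.1, 0.2]
width: 0.0854
finger_force: 0.0
3.15 [0.53640781 0.02657206 0.23116862] [ 0.415  0.132 -0.292 -0.    -1.147 -0.646] [ 0.2 -0.1  0.2]
[[-0.229 -0.973 -0.   ]
 [-0.973  0.229 -0.   ]
 [ 0.     0.    -1.   ]]
```

View pics/w2.png

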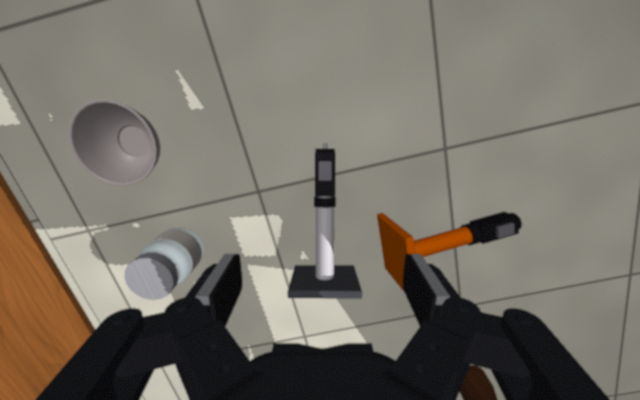

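The wrist picture shows the stand lined up with the image column: button at (325,170), foot at (325,282). The bowl is at (115,142), the jar at (165,262), and the orange stand is clear to the right at (440,240).

Run:
```python
from h import *
d=np.load("w2.npz"); P=(d["p"],d["o"]); R=Ro.from_rotvec(d["o"]).as_matrix()
im=cv2.imread("pics/w2.png")
m=np.zeros(im.shape[:2],np.uint8); m[140:210,300:350]=im[140:210,300:350].max(2)<60
c=max(cv2.findContours(m,cv2.RETR_EXTERNAL,cv2.CHAIN_APPROX_NONE)[0],key=cv2.contourArea);r=cv2.minAreaRect(c);print(r,cv2.boundingRect(c))
B=onz("wrist",(325,171),.036,P);print("button",B)
F=onz("wrist",(325.5,278),.05,P);print("tube/foot",F,np.degrees(np.arctan2(*(B-F)[1::-1])))
a=onz("wrist",(289,296),.0,P);b=onz("wrist",(361,297),.0,P);print(a,b,np.linalg.norm(a-b))
top=onz("wrist",(304,266),.088,P);t2=onz("wrist",(348,266),.088,P);print("foot top",top,t2)
# where does expected button project
for X in [(0.535,0.0207,.036),(.5356,.0238,.018)]:
    T=cams.camera_params("wrist")["tool_from_camera"]; q=T[:3,:3].T@(R.T@(np.array(X)-d["p"])-T[:3,3]); K=cams.camera_params("wrist")["camera_matrix"]; u=K@q; print(u[:2]/u[2])
```

```text
((324.5, 177.5), (57.0, 19.0), 90.0) (315, 149, 20, 58)
button [0.53131637 0.02025482 0.036     ]
tube/foot [0.56287787 0.1587583  0.05      ] -102.8370833001016
[0.63320848 0.20991091 0.        ] [0.52311805 0.23764575 0.        ] 0.11353027257804031
foot top [0.57823215 0.11282436 0.088     ] [0.52859377 0.12447207 0.088     ]
[322.15179127 172.02497945]
[322.26231583 171.45236443]
```

```bash
python3 -m jog '[{"tx":0.003,"ty":0.0025,"tz":0.02,"ax":0,"ay":0,"az":0},{"tx":0,"ty":0,"tz":0.025,"ax":0,"ay":0,"az":0},{"tx":0,"ty":0,"tz":0.025,"ax":0,"ay":0,"az":0},{"tx":0,"ty":0,"tz":0.025,"ax":0,"ay":0,"az":0},{"tx":0,"ty":0,"tz":0.025,"ax":0,"ay":0,"az":0},{"tx":0,"ty":0,"tz":0.02,"ax":0,"ay":0,"az":0},{"tx":0,"ty":0,"tz":0.02,"ax":0,"ay":0,"az":0},{"tx":0,"ty":0,"tz":0.01,"ax":0,"ay":0,"az":0},{"tx":0,"ty":0,"tz":0,"ax":0,"ay":0,"az":0},{"tx":0,"ty":0,"tz":0,"ax":0,"ay":0,"az":0}]'
python3 - <<'E'
from h import *
s=sensors.observe(); im=cams.camera("wrist"); cv2.imwrite("pics/w3.png",im[:,:,::-1])
P=(s["position"],s["orientation"]); np.savez("w3.npz",p=P[0],o=P[1]); print(P)
E
```

```text
t: 4.03
position: [0.5335, 0.0242, 0.0614]
orientation: [1.953, -2.46, 0.0]
ft_force: [0.2, 1.4, -0.7]
width: 0.0856
finger_force: 0.0
(array([0.53352161, 0.02417441, 0.06140395]), array([ 1.95256841e+00, -2.46008123e+00,  5.31571905e-05]))
```

View pics/w3.png

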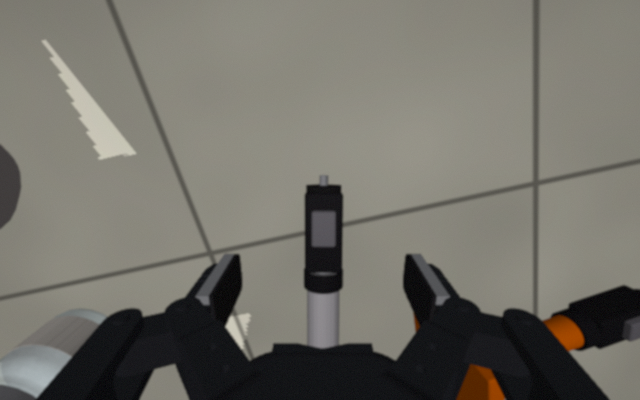

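The picture shows the grip centred between the fingers, with the button at (323.5,229). That puts the grip point 2 mm ahead in tool x and 1 mm across. I'll descend and close.

```bash
python3 -m jog '[{"tx":0.0024,"ty":0.001,"tz":0.015,"ax":0,"ay":0,"az":0},{"tx":0,"ty":0,"tz":0.015,"ax":0,"ay":0,"az":0},{"tx":0,"ty":0,"tz":0.015,"ax":0,"ay":0,"az":0},{"tx":0,"ty":0,"tz":0.009,"ax":0,"ay":0,"az":0},{"tx":0,"ty":0,"tz":0.003,"ax":0,"ay":0,"az":0},{"tx":0,"ty":0,"tz":0,"ax":0,"ay":0,"az":0}]'
python3 -m jog '[{"tx":0,"ty":0,"tz":0,"ax":0,"ay":0,"az":0},{"tx":0,"ty":0,"tz":0,"ax":0,"ay":0,"az":0},{"tx":0,"ty":0,"tz":0,"ax":0,"ay":0,"az":0},{"tx":0,"ty":0,"tz":0,"ax":0,"ay":0,"az":0},{"tx":0,"ty":0,"tz":0,"ax":0,"ay":0,"az":0},{"tx":0,"ty":0,"tz":0,"ax":0,"ay":0,"az":0},{"tx":0,"ty":0,"tz":0,"ax":0,"ay":0,"az":0},{"tx":0,"ty":0,"tz":0,"ax":0,"ay":0,"az":0},{"tx":0,"ty":0,"tz":0,"ax":0,"ay":0,"az":0},{"tx":0,"ty":0,"tz":0,"ax":0,"ay":0,"az":0}]' 255 20
```

```text
t: 4.58
position: [0.5321, 0.0221, 0.0045]
orientation: [1.954, -2.46, 0.0]
ft_force: [0.2, -0.6, 0.4]
width: 0.0854
finger_force: 0.0
t: 5.42
position: [0.5322, 0.0222, 0.0047]
orientation: [-1.954, 2.459, -0.0]
ft_force: [-1.2, 0.7, 6.7]
width: 0.0256
finger_force: 25.7
```

Run:
```python
import numpy as np
f=np.radians(np.linspace(6.5,106.5,25)); R=.1585
for a,b in zip(f,f[1:]): print("%.1f %.4f %.4f"%(np.degrees(b),R*(np.cos(b)-np.cos(a)),-R*(np.sin(b)-np.sin(a))))
```

```text
10.7 -0.0017 -0.0114
14.8 -0.0025 -0.0112
19.0 -0.0034 -0.0110
23.2 -0.0041 -0.0108
27.3 -0.0049 -0.0104
31.5 -0.0057 -0.0100
35.7 -0.0064 -0.0096
39.8 -0.0071 -0.0091
44.0 -0.0077 -0.0086
48.2 -0.0083 -0.0080
52.3 -0.0089 -0.0074
56.5 -0.0094 -0.0067
60.7 -0.0098 -0.0060
64.8 -0.0102 -0.0053
69.0 -0.0106 -0.0045
73.2 -0.0109 -0.0037
77.3 -0.0111 -0.0029
81.5 -0.0113 -0.0021
85.7 -0.0115 -0.0013
89.8 -0.0115 -0.0005
94.0 -0.0115 0.0004
98.2 -0.0115 0.0012
102.3 -0.0113 0.0021
106.5 -0.0112 0.0029
```

```bash
python3 -m jog '[{"tx":-0.0017,"ty":0,"tz":-0.0114,"ax":0,"ay":0,"az":0},{"tx":-0.0025,"ty":0,"tz":-0.0112,"ax":0,"ay":0,"az":0},{"tx":-0.0034,"ty":0,"tz":-0.011,"ax":0,"ay":0,"az":0},{"tx":-0.0041,"ty":0,"tz":-0.0108,"ax":0,"ay":0,"az":0},{"tx":-0.0049,"ty":0,"tz":-0.0104,"ax":0,"ay":0,"az":0},{"tx":-0.0057,"ty":0,"tz":-0.01,"ax":0,"ay":0,"az":0}]'
python3 -m jog '[{"tx":-0.0064,"ty":0,"tz":-0.0096,"ax":0,"ay":0,"az":0},{"tx":-0.0071,"ty":0,"tz":-0.0091,"ax":0,"ay":0,"az":0},{"tx":-0.0077,"ty":0,"tz":-0.0086,"ax":0,"ay":0,"az":0},{"tx":-0.0083,"ty":0,"tz":-0.008,"ax":0,"ay":0,"az":0},{"tx":-0.0089,"ty":0,"tz":-0.0074,"ax":0,"ay":0,"az":0},{"tx":-0.0094,"ty":0,"tz":-0.0067,"ax":0,"ay":0,"az":0}]'
python3 - <<'E'
from h import *
im=cams.camera("side"); cv2.imwrite("pics/s4.png",cv2.resize(im[150:300,220:420,::-1],None,fx=3,fy=3))
E
```

```text
t: 5.92
position: [0.5367, 0.044, 0.0692]
orientation: [1.953, -2.46, -0.001]
ft_force: [0.3, 1.4, -4.9]
width: 0.0257
finger_force: 23.4
t: 6.42
position: [0.5479, 0.0912, 0.1192]
orientation: [1.954, -2.46, 0.0]
ft_force: [1.6, 0.9, -4.8]
width: 0.0255
finger_force: 24.0
```

View pics/s4.png

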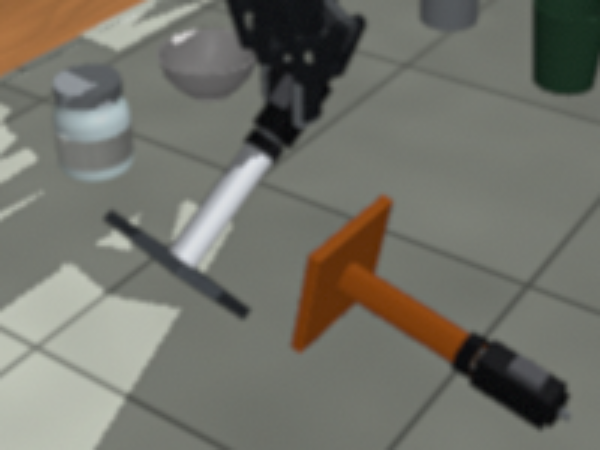

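The stand is half-way up with its lower edge on the sill at crop (245,315), turning freely between the fingers. I'll carry on along the arc.

```bash
python3 -m jog '[{"tx":-0.0098,"ty":0,"tz":-0.006,"ax":0,"ay":0,"az":0},{"tx":-0.0102,"ty":0,"tz":-0.0053,"ax":0,"ay":0,"az":0},{"tx":-0.0106,"ty":0,"tz":-0.0045,"ax":0,"ay":0,"az":0},{"tx":-0.0109,"ty":0,"tz":-0.0037,"ax":0,"ay":0,"az":0},{"tx":-0.0111,"ty":0,"tz":-0.0029,"ax":0,"ay":0,"az":0},{"tx":-0.0113,"ty":0,"tz":-0.0021,"ax":0,"ay":0,"az":0}]'
python3 -m jog '[{"tx":-0.0058,"ty":0,"tz":-0.0007,"ax":0,"ay":0,"az":0},{"tx":-0.0057,"ty":0,"tz":-0.0006,"ax":0,"ay":0,"az":0},{"tx":-0.0058,"ty":0,"tz":-0.0003,"ax":0,"ay":0,"az":0},{"tx":-0.0057,"ty":0,"tz":-0.0002,"ax":0,"ay":0,"az":0},{"tx":-0.0058,"ty":0,"tz":0.0002,"ax":0,"ay":0,"az":0},{"tx":-0.0057,"ty":0,"tz":0.0002,"ax":0,"ay":0,"az":0},{"tx":-0.0058,"ty":0,"tz":0.0006,"ax":0,"ay":0,"az":0},{"tx":-0.0057,"ty":0,"tz":0.0006,"ax":0,"ay":0,"az":0},{"tx":0,"ty":0,"tz":0,"ax":0,"ay":0,"az":0}]'
python3 - <<'E'
from h import *
im=cams.camera("side"); cv2.imwrite("pics/s5.png",cv2.resize(im[130:290,200:400,::-1],None,fx=3,fy=3))
E
```

```text
t: 6.97
position: [0.5626, 0.1537, 0.1436]
orientation: [-1.954, 2.459, -0.001]
ft_force: [2.2, -2.2, -1.8]
width: 0.0257
finger_force: 27.4
t: 7.72
position: [0.573, 0.1986, 0.1431]
orientation: [-1.955, 2.459, -0.0]
ft_force: [2.2, -0.5, 1.8]
width: 0.0255
finger_force: 29.6
```

View pics/s5.png

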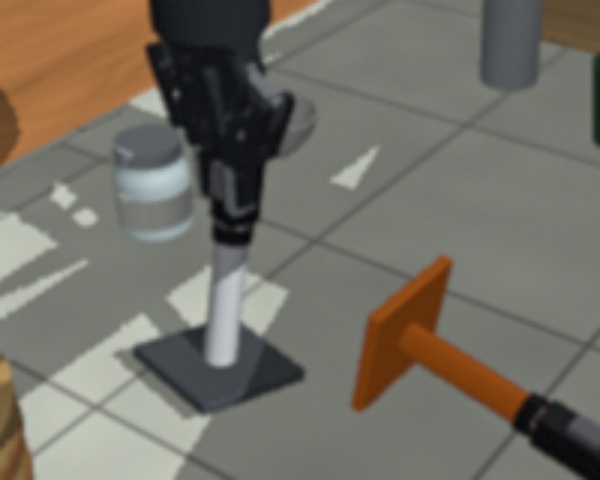

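The stand is within about 8° of upright, its foot almost flat at crop (220,370). I'll finish the arc and release.

```bash
python3 -m jog '[{"tx":-0.004,"ty":0,"tz":0.0006,"ax":0,"ay":0,"az":0},{"tx":-0.004,"ty":0,"tz":0.0007,"ax":0,"ay":0,"az":0},{"tx":-0.004,"ty":0,"tz":0.0008,"ax":0,"ay":0,"az":0},{"tx":-0.004,"ty":0,"tz":0.001,"ax":0,"ay":0,"az":0},{"tx":-0.004,"ty":0,"tz":0.001,"ax":0,"ay":0,"az":0},{"tx":-0.0015,"ty":0,"tz":0.0005,"ax":0,"ay":0,"az":0},{"tx":0,"ty":0,"tz":0,"ax":0,"ay":0,"az":0},{"tx":0,"ty":0,"tz":0,"ax":0,"ay":0,"az":0}]'
python3 -m jog '[{"tx":0,"ty":0,"tz":0,"ax":0,"ay":0,"az":0},{"tx":0,"ty":0,"tz":0,"ax":0,"ay":0,"az":0},{"tx":0,"ty":0,"tz":0,"ax":0,"ay":0,"az":0},{"tx":0,"ty":0,"tz":0,"ax":0,"ay":0,"az":0},{"tx":0,"ty":0,"tz":0,"ax":0,"ay":0,"az":0},{"tx":0,"ty":0,"tz":0,"ax":0,"ay":0,"az":0},{"tx":0,"ty":0,"tz":0,"ax":0,"ay":0,"az":0},{"tx":0,"ty":0,"tz":0,"ax":0,"ay":0,"az":0},{"tx":0,"ty":0,"tz":0,"ax":0,"ay":0,"az":0},{"tx":0,"ty":0,"tz":0,"ax":0,"ay":0,"az":0}]' 0 20
python3 - <<'E'
from h import *
im=cams.camera("side"); cv2.imwrite("pics/s6.png",im[:,:,::-1])
w=cams.camera("wrist"); cv2.imwrite("pics/w6.png",w[:,:,::-1])
a=cv2.resize(im[130:260,200:360,::-1],(400,325)); b=cv2.resize(w[:,:,::-1],(400,250))
cv2.imwrite("pics/m6.png",np.vstack([a,b]))
print(sensors.observe()["position"],sensors.observe()["qpos"].round(2))
E
```

```text
t: 8.43
position: [0.5778, 0.2189, 0.1388]
orientation: [-1.954, 2.459, 0.0]
ft_force: [2.2, 0.7, 3.1]
width: 0.0253
finger_force: 30.6
t: 9.27
position: [0.5774, 0.2184, 0.1386]
orientation: [1.954, -2.46, -0.0]
ft_force: [0.1, 0.6, 0.0]
width: 0.0855
finger_force: 0.0
[0.57742153 0.21840426 0.13862867] [ 0.68  0.34 -0.24 -0.   -0.99 -0.91]
```

View pics/m6.png

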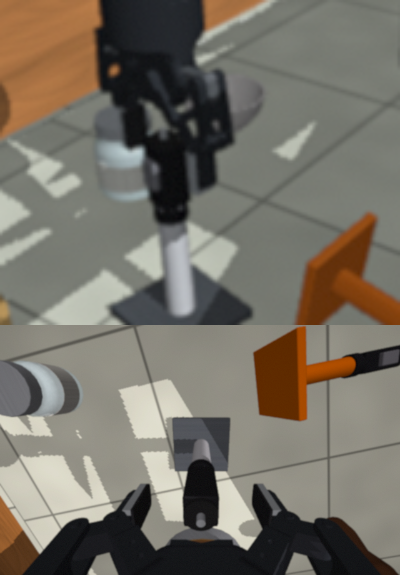

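Upright and free: the wrist view shows the stud end at (322,310), so the axis is 2.6 mm ahead in tool x. Next I turn 90° about it and lower slightly.

```bash
python3 -m jog '[{"tx":0.0026,"ty":0,"tz":0,"ax":0,"ay":0,"az":0},{"tx":0,"ty":0,"tz":0.002,"ax":0,"ay":0,"az":-0.11},{"tx":0,"ty":0,"tz":0.002,"ax":0,"ay":0,"az":-0.11},{"tx":0,"ty":0,"tz":0,"ax":0,"ay":0,"az":-0.11},{"tx":0,"ty":0,"tz":0,"ax":0,"ay":0,"az":-0.11},{"tx":0,"ty":0,"tz":0,"ax":0,"ay":0,"az":-0.11},{"tx":0,"ty":0,"tz":0,"ax":0,"ay":0,"az":-0.11},{"tx":0,"ty":0,"tz":0,"ax":0,"ay":0,"az":-0.11},{"tx":0,"ty":0,"tz":0,"ax":0,"ay":0,"az":-0.11}]'
python3 -m jog '[{"tx":0,"ty":0,"tz":0,"ax":0,"ay":0,"az":-0.11},{"tx":0,"ty":0,"tz":0,"ax":0,"ay":0,"az":-0.11},{"tx":0,"ty":0,"tz":0,"ax":0,"ay":0,"az":-0.11},{"tx":0,"ty":0,"tz":0,"ax":0,"ay":0,"az":-0.11},{"tx":0,"ty":0,"tz":0,"ax":0,"ay":0,"az":-0.11},{"tx":0,"ty":0,"tz":0,"ax":0,"ay":0,"az":-0.11},{"tx":0,"ty":0,"tz":0,"ax":0,"ay":0,"az":-0.031},{"tx":0,"ty":0,"tz":0,"ax":0,"ay":0,"az":0},{"tx":0,"ty":0,"tz":0,"ax":0,"ay":0,"az":0}]'
python3 - <<'E'
from h import *
s=sensors.observe(); w=cams.camera("wrist"); cv2.imwrite("pics/w7.png",w[:,:,::-1]); print(s["position"],Ro.from_rotvec(s["orientation"]).as_matrix().round(3).tolist())
E
```

```text
t: 10.12
position: [0.5768, 0.2157, 0.1346]
orientation: [2.82, -1.385, -0.0]
ft_force: [0.3, -0.7, -0.4]
width: 0.085
finger_force: 0.0
t: 10.87
position: [0.5768, 0.2157, 0.1346]
orientation: [-3.121, 0.36, 0.0]
ft_force: [0.2, -0.2, -0.2]
width: 0.0856
finger_force: 0.0
[0.57680423 0.2157228  0.13461181] [[0.974, -0.227, -0.0], [-0.227, -0.974, 0.0], [-0.0, -0.0, -1.0]]
```

View pics/w7.png

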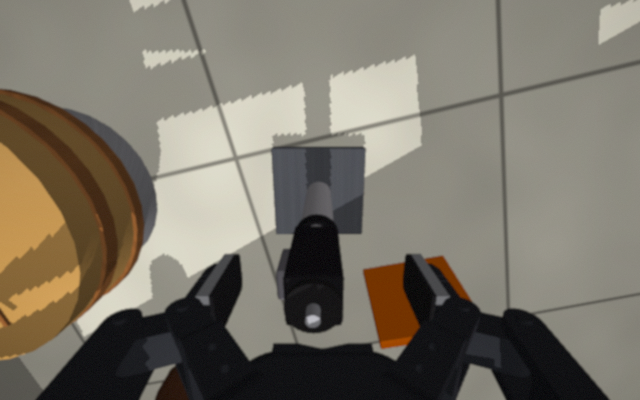

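The wrist view shows the button on the left (-y) side at (285,272) and the stud end at (313,317). The axis is therefore 3 mm to -y of the tool. I'll correct that and squeeze.

```bash
python3 -m jog '[{"tx":0,"ty":-0.002,"tz":0,"ax":0,"ay":0,"az":0},{"tx":0,"ty":-0.002,"tz":0,"ax":0,"ay":0,"az":0},{"tx":0,"ty":0,"tz":0,"ax":0,"ay":0,"az":0}]'
python3 -m jog '[{"tx":0,"ty":0,"tz":0,"ax":0,"ay":0,"az":0},{"tx":0,"ty":0,"tz":0,"ax":0,"ay":0,"az":0},{"tx":0,"ty":0,"tz":0,"ax":0,"ay":0,"az":0},{"tx":0,"ty":0,"tz":0,"ax":0,"ay":0,"az":0},{"tx":0,"ty":0,"tz":0,"ax":0,"ay":0,"az":0},{"tx":0,"ty":0,"tz":0,"ax":0,"ay":0,"az":0},{"tx":0,"ty":0,"tz":0,"ax":0,"ay":0,"az":0},{"tx":0,"ty":0,"tz":0,"ax":0,"ay":0,"az":0},{"tx":0,"ty":0,"tz":0,"ax":0,"ay":0,"az":0},{"tx":0,"ty":0,"tz":0,"ax":0,"ay":0,"az":0},{"tx":0,"ty":0,"tz":0,"ax":0,"ay":0,"az":0},{"tx":0,"ty":0,"tz":0,"ax":0,"ay":0,"az":0}]' 255 25
```

```text
t: 11.17
position: [0.5779, 0.2202, 0.1346]
orientation: [-3.121, 0.357, -0.0]
ft_force: [0.2, -0.4, -0.8]
width: 0.0852
finger_force: 0.0
t: 12.17
position: [0.5779, 0.2197, 0.1349]
orientation: [-3.121, 0.357, -0.001]
ft_force: [-0.8, -2.1, 5.5]
width: 0.0257
finger_force: 29.5
```

The opening is 25.7 mm, so the button is flush. Draw the mast up gently.

```bash
python3 -m jog '[{"tx":0,"ty":0,"tz":-0.002,"ax":0,"ay":0,"az":0},{"tx":0,"ty":0,"tz":-0.004,"ax":0,"ay":0,"az":0},{"tx":0,"ty":0,"tz":-0.005,"ax":0,"ay":0,"az":0},{"tx":0,"ty":0,"tz":-0.005,"ax":0,"ay":0,"az":0},{"tx":0,"ty":0,"tz":-0.005,"ax":0,"ay":0,"az":0},{"tx":0,"ty":0,"tz":-0.005,"ax":0,"ay":0,"az":0},{"tx":0,"ty":0,"tz":-0.005,"ax":0,"ay":0,"az":0},{"tx":0,"ty":0,"tz":-0.005,"ax":0,"ay":0,"az":0}]'
python3 -m jog '[{"tx":0,"ty":0,"tz":-0.005,"ax":0,"ay":0,"az":0},{"tx":0,"ty":0,"tz":-0.005,"ax":0,"ay":0,"az":0},{"tx":0,"ty":0,"tz":-0.005,"ax":0,"ay":0,"az":0},{"tx":0,"ty":0,"tz":-0.005,"ax":0,"ay":0,"az":0},{"tx":0,"ty":0,"tz":-0.005,"ax":0,"ay":0,"az":0},{"tx":0,"ty":0,"tz":-0.005,"ax":0,"ay":0,"az":0},{"tx":0,"ty":0,"tz":-0.005,"ax":0,"ay":0,"az":0},{"tx":0,"ty":0,"tz":-0.005,"ax":0,"ay":0,"az":0},{"tx":0,"ty":0,"tz":-0.005,"ax":0,"ay":0,"az":0},{"tx":0,"ty":0,"tz":-0.003,"ax":0,"ay":0,"az":0},{"tx":0,"ty":0,"tz":-0.002,"ax":0,"ay":0,"az":0},{"tx":0,"ty":0,"tz":0,"ax":0,"ay":0,"az":0}]'
python3 - <<'E'
from h import *
im=cams.camera("side"); cv2.imwrite("pics/s8.png",im[:,:,::-1])
a=cv2.resize(im[90:260,200:360,::-1],None,fx=3.5,fy=3.5); cv2.imwrite("pics/m8.png",a)
E
```

```text
t: 12.83
position: [0.5776, 0.2198, 0.1711]
orientation: [-3.121, 0.357, 0.0]
ft_force: [1.5, -1.3, -3.9]
width: 0.0255
finger_force: 28.6
t: 13.83
position: [0.5779, 0.2197, 0.2213]
orientation: [-3.121, 0.357, -0.001]
ft_force: [-0.0, -0.2, 0.3]
width: 0.0258
finger_force: 29.1
```

View pics/m8.png

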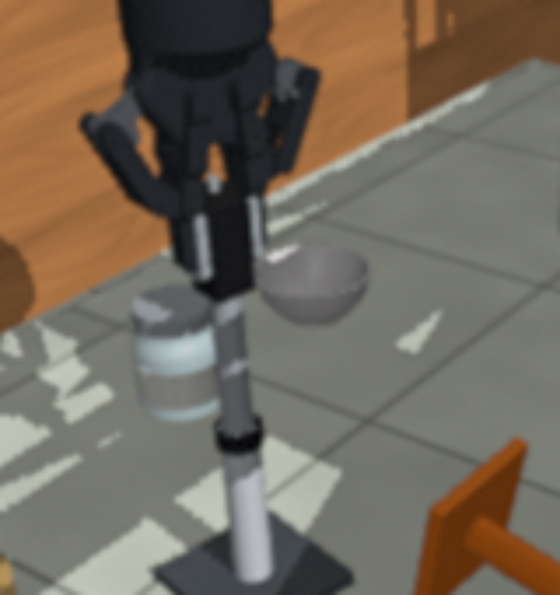

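The mast is drawn out, the foot is flat on the sill, and the grip is held. I'll creep the last few millimetres to the stop, watching the force.

```bash
python3 -m jog '[{"tx":0,"ty":0,"tz":-0.001,"ax":0,"ay":0,"az":0},{"tx":0,"ty":0,"tz":-0.001,"ax":0,"ay":0,"az":0},{"tx":0,"ty":0,"tz":-0.001,"ax":0,"ay":0,"az":0},{"tx":0,"ty":0,"tz":0,"ax":0,"ay":0,"az":0},{"tx":0,"ty":0,"tz":0,"ax":0,"ay":0,"az":0},{"tx":0,"ty":0,"tz":0,"ax":0,"ay":0,"az":0}]'
python3 - <<'E'
from h import *
s=sensors.observe(); print(s["position"],s["ft_force"],s["finger_force"]); im=cams.camera("side")
a=cv2.imread("pics/s8.png")[235:262,235:310]; print("foot change",np.abs(a.astype(int)-im[235:262,235:310,::-1]).mean())
E
```

```text
t: 14.38
position: [0.5778, 0.2197, 0.2236]
orientation: [3.121, -0.357, -0.0]
ft_force: [0.1, -1.0, -0.9]
width: 0.0256
finger_force: 28.7
[0.57775214 0.21973341 0.22358687] [ 0.05135237 -1.00124742 -0.92173845] 28.700090870261192
foot change 0.6324279835390947
```

The tool has risen 89 mm, the foot hasn't moved, and the grip holds at 29 N. Handing in.

```bash
python3 -c "
from workcell import bot; print(bot.job_done())"
```

```text
the job is handed in; nothing more can be done
None
```

The stand is upright with its foot flat on the sill, and the gripper is still holding the grip with the button squeezed in. The gripper rose about 89 of the mast's 90 mm, the other things showed no contact, and the job is handed in (no verdict was returned).

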